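Find the concealed catch of a seized box and open its hidden hatch

TASK

One of the five look-alike inlays in the top of the seized wooden box is the push plate of a concealed catch: feel along the row with the fingertips, pressing lightly, until you find the one that gives, and press it in so that the hatch springs up. Then push the hatch right back with the fingers until it rests open on its stop, and come away. Do not strike or force the box, and leave the kit lying on and around it alone.

Things in the scene. Friction and masses are not known exactly. Their poses are not given: they have to be found in the camera images.
- box: The seized plywood box, 226 mm deep (x) x 360 wide (y) x 80 high, heavy, fixed, turned up to 0.3 rad. Origin: centre of its underside; x points away from the robot, y left, z up. Flat top at z 80 mm, all one wood: front panel x -113..-33 mm with a row of five inlays; hatch x -32..66, y -149..149, hinged along its back edge; fixed back board.
- inlay_1 (a point): Middle of the inlay at the robot's far left of the row, level with the box's top. Each inlay is a 44 mm square plate in a 46 mm opening, 1.5 mm below the panel, edged by a thin dark line; row along the box's y, 54 mm apart, 73 mm in front of the box's middle. Four are glued solid; one, any of them, differing from start to start, gives when pressed.
- inlay_2 (a point): Middle of the inlay at left of the middle of the row, level with the box's top. Size and look as inlay_1.
- inlay_3 (a point): Middle of the inlay at the middle of the row, level with the box's top. Size and look as inlay_1.
- inlay_4 (a point): Middle of the inlay at right of the middle of the row, level with the box's top. Size and look as inlay_1.
- inlay_5 (a point): Middle of the inlay at the far right of the row, level with the box's top. Size and look as inlay_1.
- catch (a joint): How far the hidden push plate is pressed in, m: 0 at rest, 0.005 fully in. It begins to give at about 2 N, frees the hatch at about 3.3 mm (4 N), is fully in at 5 N, and springs back when let go.
- hatch (a joint): Opening angle of the hatch, rad: 0 shut, flush and latched. Once freed, a spring leaf lifts it by itself within a second to about 1.1, leaning over the opening. From there a light push (under 3 N at its edge) swings it up to a stop at 1.92: past about 1.75 it falls on to the stop and stays; let go sooner it sinks back to 1.1.
- hatch_edge (a point): Middle of the hatch's free front edge, top face, 99 mm from the hinge line (66 mm behind the box's middle, 80 mm up). The hatch is a 12 mm board, 298 mm wide, 0.2 kg; a 6.5 mm lip, 4 mm thick, stands out past this edge along its underside. Sprung up, the edge is 88 mm above the box's top, 45 mm in front of the hinge line.
- sample_jar: Bystander: small amber glass jar, 28 mm across, 40 mm high, standing on the box's front panel beside the right-hand end of the row, 160 mm right of the box's middle. Origin: centre of its underside.
- powder_jar: Bystander: white jar with a black lid, 60 mm across, 55 mm high, left of the box. Origin: centre of its underside.
- plaster_bottle: Bystander: white bottle with a screw cap, 76 mm across, 170 mm high, left of the box towards the back. Origin: centre of its underside.
- magnifier: Bystander: white hand magnifier lying flat, lens ring 96 mm across with a 120 mm handle along its -x, 18 mm high, between robot and box on the left. Origin: under the middle of the lens.
- uv_lamp: Bystander: dark hand-held ultraviolet lamp lying on its back, 60 x 165 mm, 37 mm high, right of the box. Origin: centre of its underside.
- brush: Bystander: flat brush with a wooden handle lying along its x, 180 mm long, 42 mm wide, 20 mm high, between robot and box on the right. Origin: under its middle.
- screwdriver: Bystander: screwdriver lying along its x, 180 mm long, 26 mm high, right of the box towards the back. Origin: under its middle.

How it is judged:
By the outcome, as a careful person would: the job done as asked, in the order asked, and still so for the second after the job is handed in, with the robot touching nothing.
It also fails if it takes over 54 s, if anything falls off the work surface, if the arm or the gripper's body presses on something with over 40 N, if the wrist force passes 120 N, or if a joint passes its speed limit or range.

ROBOT

A 6-joint arm with a two-finger parallel gripper is mounted at the origin on the work surface. World frame = base frame: x ahead of the robot, y to its left, z up, the work surface at z = 0. Lengths are in m, angles in rad, forces in N, time in s.
With the tool pointing down it reaches from about 0.4 to 0.925 m from the base axis. Payload 12.5 kg.
Tool frame: the origin (TCP) lies midway between the tips of the shut fingers; the grasp point (between the pads) lies 19 mm behind it; z points along the fingers, y is the line along which they close (so a half turn about z gives the same grasp; the last joint's range is limited). The gripper opens to 95 mm and grips with 3 to 60 N. Pads are 20 mm wide; open, the fingers measure 119 mm over their backs; the gripper's body (75 mm by 180 mm) begins 59 mm behind the grasp point.
Start: joints at [1.118, 0.491, 1.559, -0, 1.092, -0.106], TCP at [0.212, 0.588, 0.215] pointing down, gripper open.
Joint ranges: [-3.1, 3.1], [-0.84, 2.19], [0.05, 2.79], [-1.13, 4.28], [0.06, 2.93], [-2.69, 2.69]. Speed limits (rad/s): [2.22, 2.22, 2.79, 3.14, 3.14, 3.14].

INTERFACE

Orientations are given as a unit quaternion [x, y, z, w].
In Python, from plant import manip gives the robot as it stands.
- The arm moves only by the tool carry_out, never from a script. Its argument "increments" is a list of rows, each an object with "jaw": the closure, from 0 (fully open) to 1 (shut); "linear": the shift along the tool's x, y, z normalised to -1 to 1, where 1 is 0.1 m, a list of three; "delta_rot": the turn, a rotation vector about the tool's x, y, z normalised to -1 to 1, where 1 is pi/2 rad, a list of three. A call has 1 to 5 rows; each row is the pose to reach, as a shift and turn from the pose commanded when the call began, along the tool's axes at that moment; what a row does not reach only later rows make up. A row lasts 1/10 s, in which the tool goes at most 50 mm and 8.59 degrees, less where a joint would pass 70% of its speed; a pose out of reach is approached as far as the arm can. A call with a number of a shift or a turn outside -1 to 1 is refused whole. A call with a gripper value outside its range is refused whole. The fingers move at their own pace and stop on an object; "force" is the grip in N (left out, the last holds). Time passes only in rows, so rows that repeat a pose let the fingers close. It gives the time, the measured TCP pose, the force, the opening and the grip force at its end, in the units of the state.
- manip.get_state(): the state, without advancing time (a new reading comes with each control period).
- manip.snapshot(name): name is "scene" or "top" or "wrist"; returns a dict with "img" (480x640x3 uint8, blue, green, red), "mtx" (3x3 intrinsics, pixels), "T" (4x4, takes a point from camera to world coordinates); the wrist camera has in their place "T_tool_cam" (4x4, takes a point from camera to tool coordinates, whose origin is the TCP and whose axes are the flange's). Camera axes: x right, y down, z forward; pixel columns grow to the right and rows downward; lengths in m; the calibration is good to about 2 mm. A picture is of the moment at which its call begins: read the wrist's pose just before it. There is no depth.
- manip.job_done(): hands the job in; it is judged then, once.
The state is a dict: "clock": time; "qpos": joint angles; "qvel": joint speeds; "effort": joint torques, N m; "eef_pos": TCP position; "orientation": TCP orientation; "ft_force": force on the tool from outside, world axes, zero at the start; "wrist_torque": the same for the moment, N m; "finger_gap": finger opening in m; "gripper_force": force on a finger pad.
Only numpy, scipy, OpenCV 4.12 (cv2) and the standard library are available. Lean on these libraries where they do the work, as an engineer would, in place of code of your own. Each camera call takes 0.05 s, during which the arm holds its last target. There are 200 camera calls.

## Working session

There is one attempt and no reset: what is moved stays moved. The work goes in short steps, Python scripts to look and compute and a tool call to move; the robot and the scene stay as the last step left them, time stands still between calls to the robot, and variables do not carry over. Pictures are saved under pics/ and viewed, at most 10 in all, crops included, and the job is handed in when it is done.

Besides the shell and the picture viewer there is one more tool, called after ">>>" by a JSON object that holds its "op" and its "data". carry_out: Moves the arm, as the interface text tells. Scaled input: -1 to 1 covers 0.1 m each way for a shift and pi/2 rad each way for a turn. Its arguments: {"type":"object","properties":{"increments":{"type":"array"},"force":{"type":"number"}},"required":["increments"]}

```bash
mkdir -p pics
cat > h.py <<'E'
import numpy as np,cv2
from plant import manip
from scipy.spatial.transform import Rotation as R
def ray(s,uv,z):
    T=np.array(s["T"]);K=np.array(s["mtx"])
    d=T[:3,:3]@np.linalg.solve(K,[uv[0],uv[1],1.]);o=T[:3,3]
    return o+d*(z-o[2])/d[2]
E
python3 - <<'E'
from h import *
import pickle
for n in("top","scene"):
    s=manip.snapshot(n);cv2.imwrite(f"pics/{n}.png",s["img"]);pickle.dump(s,open(n+".pkl","wb"))
    print(n,np.round(s["T"],3).tolist(),np.round(s["mtx"],1).tolist())
print(manip.get_state())
E
```

```text
top [[0.022, -0.982, 0.186, 0.353], [-1.0, -0.019, 0.02, 0.016], [-0.016, -0.186, -0.982, 1.12], [0.0, 0.0, 0.0, 1.0]] [[602.1, 0.0, 319.5], [0.0, 602.1, 235.3], [0.0, 0.0, 1.0]]
scene [[0.838, 0.43, -0.337, 0.935], [0.546, -0.654, 0.524, -0.547], [0.005, -0.623, -0.783, 0.974], [0.0, 0.0, 0.0, 1.0]] [[621.6, 0.0, 323.4], [0.0, 621.6, 234.4], [0.0, 0.0, 1.0]]
{'clock': 0.1, 'qpos': array([ 1.11836843e+00,  4.91488151e-01,  1.55940687e+00, -1.26159871e-05,
        1.09172390e+00, -1.05613384e-01]), 'qvel': array([ 5.63279534e-05, -6.24941185e-04, -1.24160666e-03, -5.25649752e-04,
       -5.84499589e-04,  4.81356795e-04]), 'effort': array([ 2.28451849e-03, -6.13627052e+01, -2.58606827e+01,  6.94058253e-02,
        4.71005717e-02, -5.81433346e-05]), 'eef_pos': array([0.2123277 , 0.58758267, 0.21412078]), 'orientation': array([ 1.72536610e-01,  9.85002972e-01, -4.94826004e-04, -1.35943313e-04]), 'ft_force': array([ 0.82564521, -1.05881977,  0.63490116]), 'wrist_torque': array([-0.00622366, -0.00632389,  0.02016912]), 'gripper_force': 0.0, 'finger_gap': 0.09540833418599086}
```

View pics/top.png

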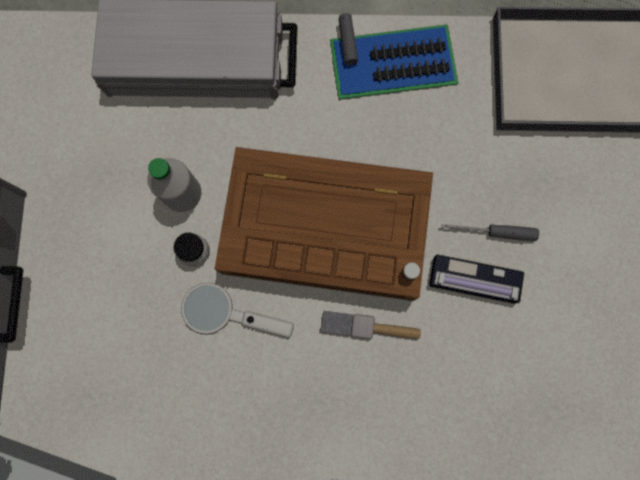

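View pics/scene.png

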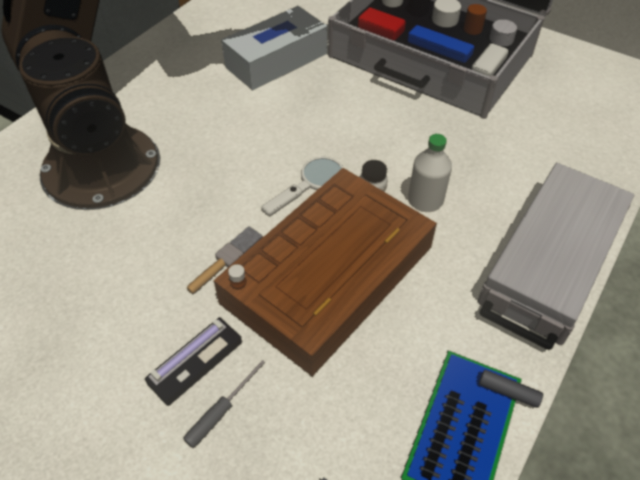

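The top picture shows the box with inlays at about (258,251), (289,256), (319,261), (350,265) and (381,269). The jar is at (411,271). I'll enlarge the row to read it more closely.

Run:
```python
from h import *
import pickle
s=pickle.load(open("top.pkl","rb"))
cv2.imwrite("pics/crop.png",cv2.resize(s["img"][145:305,210:440],None,fx=3.4,fy=3.4,interpolation=cv2.INTER_CUBIC))
P=np.array([ray(s,u,.08)for u in[(258,251),(289,256),(319,261),(350,265),(381,269)]])
print(P.round(4), np.linalg.norm(np.diff(P,axis=0),axis=1))
for u in [(235,149),(433,172),(420,297),(217,271)]: print(ray(s,u,.08).round(4))
```

```text
[[ 0.5195  0.1439  0.08  ]
 [ 0.5118  0.0893  0.08  ]
 [ 0.504   0.0366  0.08  ]
 [ 0.498  -0.0175  0.08  ]
 [ 0.4921 -0.0714  0.08  ]] [0.05520244 0.05321733 0.05443978 0.05421426]
[0.7057 0.1934 0.08  ]
[ 0.6687 -0.1636  0.08  ]
[ 0.4449 -0.1385  0.08  ]
[0.4828 0.2141 0.08  ]
```

View pics/crop.png

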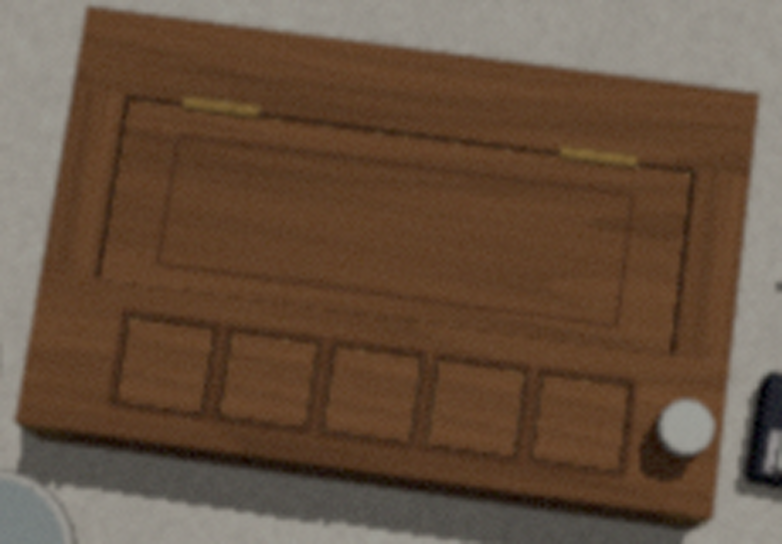

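Fitting the box gives a centre of about (0.5755, 0.0264) and a yaw of about −0.108. The side lengths and the 54 mm spacing agree with this. I'll shut the fingers, align tool y with the row and fly to above inlay 1, at about (0.516, 0.142).

>>> {"op": "carry_out", "data": {"increments": [{"jaw": 1,"linear": [-0.35,-0.35,0],"delta_rot": [0,0,-0.076]},{"jaw": 1,"linear": [-0.7,-0.7,0],"delta_rot": [0,0,-0.152]},{"jaw": 1,"linear": [-1,-1,0],"delta_rot": [0,0,-0.152]},{"jaw": 1,"linear": [-1,-1,0],"delta_rot": [0,0,-0.152]}], "force": 20}}

```text
clock: 0.5
eef_pos: [0.2737, 0.4563, 0.2147]
orientation: [0.055, 0.998, -0.001, -0.0]
ft_force: [-0.1, 0.0, -0.6]
finger_gap: 0.0683
gripper_force: 0.0
```

>>> {"op": "carry_out", "data": {"increments": [{"jaw": 1,"linear": [-0.3,-0.3,0],"delta_rot": [0,0,0]},{"jaw": 1,"linear": [-0.6,-0.64,0],"delta_rot": [0,0,0]},{"jaw": 1,"linear": [-0.92,-0.97,0],"delta_rot": [0,0,0]},{"jaw": 1,"linear": [-0.92,-0.97,0],"delta_rot": [0,0,0]}]}}

```text
clock: 0.9
eef_pos: [0.3558, 0.3509, 0.2146]
orientation: [0.056, 0.998, -0.0, 0.0]
ft_force: [-0.2, 0.3, -0.6]
finger_gap: 0.0369
gripper_force: 0.0
```

>>> {"op": "carry_out", "data": {"increments": [{"jaw": 1,"linear": [-0.3,-0.3,0],"delta_rot": [0,0,0]},{"jaw": 1,"linear": [-0.6,-0.64,0],"delta_rot": [0,0,0]},{"jaw": 1,"linear": [-0.92,-0.97,0],"delta_rot": [0,0,0]},{"jaw": 1,"linear": [-0.92,-0.97,0],"delta_rot": [0,0,0]}]}}

```text
clock: 1.3
eef_pos: [0.437, 0.2448, 0.2145]
orientation: [0.056, 0.998, -0.0, 0.0]
ft_force: [-0.3, 0.6, -0.7]
finger_gap: 0.0044
gripper_force: 0.0
```

>>> {"op": "carry_out", "data": {"increments": [{"jaw": 1,"linear": [-0.3,-0.3,0],"delta_rot": [0,0,0]},{"jaw": 1,"linear": [-0.6,-0.64,0],"delta_rot": [0,0,0]},{"jaw": 1,"linear": [-0.9,-0.94,0],"delta_rot": [0,0,0]},{"jaw": 1,"linear": [-0.9,-0.94,0],"delta_rot": [0,0,0]}]}}

```text
clock: 1.7
eef_pos: [0.5162, 0.1421, 0.2143]
orientation: [0.055, 0.998, -0.0, 0.0]
ft_force: [-1.1, -0.2, 0.1]
finger_gap: 0.0003
gripper_force: 0.0
```

>>> {"op": "carry_out", "data": {"increments": [{"jaw": 1,"linear": [0,0,0.3],"delta_rot": [0,0,0]},{"jaw": 1,"linear": [0,0,0.6],"delta_rot": [0,0,0]},{"jaw": 1,"linear": [0,0,0.9],"delta_rot": [0,0,0]},{"jaw": 1,"linear": [0,0,1],"delta_rot": [0,0,0]},{"jaw": 1,"linear": [0,0,1],"delta_rot": [0,0,0]}]}}

```text
clock: 2.2
eef_pos: [0.5131, 0.1449, 0.1137]
orientation: [0.054, 0.999, -0.0, -0.001]
ft_force: [0.4, 0.3, 0.5]
finger_gap: 0.0006
gripper_force: 0.0
```

Run:
```python
from h import *
st=manip.get_state();print(st["eef_pos"],st["ft_force"],st["orientation"])
s=manip.snapshot("wrist");cv2.imwrite("pics/w1.png",s["img"])
T=np.array(s["T_tool_cam"]);Tc=np.eye(4);Tc[:3,:3]=R.from_quat(st["orientation"]).as_matrix();Tc[:3,3]=st["eef_pos"]
s["T"]=Tc@T;import pickle;pickle.dump(s,open("w1.pkl","wb"))
c=np.linalg.inv(s["T"])
for k,p in enumerate([(.516,.142),(.5095,.0885),(.5035,.035)]):
    q=c@[*p,.08,1];q=np.array(s["mtx"])@q[:3];print(k+1,q[:2]/q[2])
```

```text
[0.51313497 0.14490992 0.11371583] [0.41727177 0.31985536 0.45776641] [ 5.35565820e-02  9.98564017e-01 -1.51732343e-04 -1.25460195e-03]
1 [321.74634382 278.92871983]
2 [228.03072378 277.64832057]
3 [134.31490178 277.18438892]
```

View pics/w1.png

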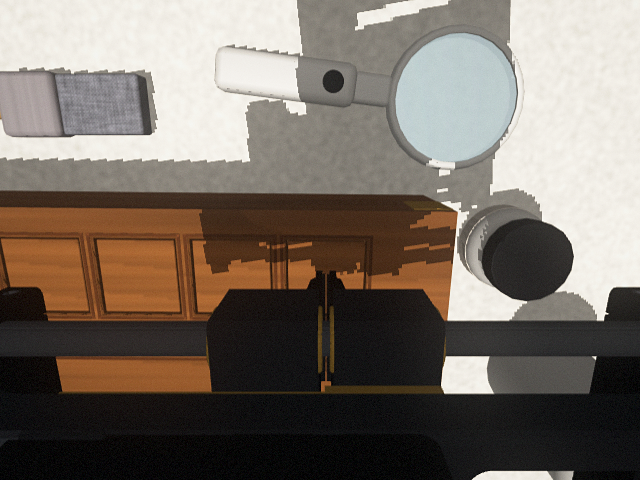

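The wrist picture shows inlay 1 centred at about (328,276), against a predicted (322,279). So the row is about 3 mm further left at that end, and the tool is already over the inlay. I'll descend gently.

>>> {"op": "carry_out", "data": {"increments": [{"jaw": 1,"linear": [-0.02,0,0.1],"delta_rot": [0,0,0]},{"jaw": 1,"linear": [-0.02,0,0.2],"delta_rot": [0,0,0]},{"jaw": 1,"linear": [-0.02,0,0.27],"delta_rot": [0,0,0]},{"jaw": 1,"linear": [-0.02,0,0.3],"delta_rot": [0,0,0]},{"jaw": 1,"linear": [-0.02,0,0.3],"delta_rot": [0,0,0]}]}}

```text
clock: 2.75
eef_pos: [0.5157, 0.1436, 0.0842]
orientation: [0.054, 0.999, -0.0, -0.0]
ft_force: [-0.2, 0.1, -0.7]
finger_gap: 0.0002
gripper_force: 0.0
```

>>> {"op": "carry_out", "data": {"increments": [{"jaw": 1,"linear": [0,0,0.01],"delta_rot": [0,0,0]},{"jaw": 1,"linear": [0,0,0.02],"delta_rot": [0,0,0]},{"jaw": 1,"linear": [0,0,0.03],"delta_rot": [0,0,0]},{"jaw": 1,"linear": [0,0,0.04],"delta_rot": [0,0,0]},{"jaw": 1,"linear": [0,0,0.04],"delta_rot": [0,0,0]}]}}

```text
clock: 3.25
eef_pos: [0.5158, 0.1437, 0.0806]
orientation: [0.054, 0.999, 0.0, 0.0]
ft_force: [-0.3, 1.1, -0.1]
finger_gap: 0.0003
gripper_force: 0.0
```

>>> {"op": "carry_out", "data": {"increments": [{"jaw": 1,"linear": [0,0,0.01],"delta_rot": [0,0,0]},{"jaw": 1,"linear": [0,0,0.02],"delta_rot": [0,0,0]},{"jaw": 1,"linear": [0,0,0.02],"delta_rot": [0,0,0]}]}}

```text
clock: 3.55
eef_pos: [0.5159, 0.1437, 0.0788]
orientation: [0.054, 0.999, 0.0, 0.0]
ft_force: [-1.4, -0.2, 4.7]
finger_gap: 0.0002
gripper_force: 1.8
```

>>> {"op": "carry_out", "data": {"increments": [{"jaw": 1,"linear": [0,0,0.01],"delta_rot": [0,0,0]},{"jaw": 1,"linear": [0,0,0.01],"delta_rot": [0,0,0]}]}}

```text
clock: 3.75
eef_pos: [0.5159, 0.1437, 0.0788]
orientation: [0.054, 0.999, 0.0, 0.0]
ft_force: [-6.2, -1.5, 16.2]
finger_gap: 0.0003
gripper_force: 8.3
```

Inlay 1 is solid, with its face at z 0.0788. I'll lift off and try inlay 2.

>>> {"op": "carry_out", "data": {"increments": [{"jaw": 1,"linear": [0,0,-0.12],"delta_rot": [0,0,0]},{"jaw": 1,"linear": [0,-0.3,-0.12],"delta_rot": [0,0,0]},{"jaw": 1,"linear": [0,-0.54,-0.12],"delta_rot": [0,0,0]},{"jaw": 1,"linear": [0,-0.54,-0.12],"delta_rot": [0,0,0]},{"jaw": 1,"linear": [0,-0.54,-0.06],"delta_rot": [0,0,0]}]}}

```text
clock: 4.25
eef_pos: [0.5106, 0.0899, 0.0842]
orientation: [0.055, 0.999, 0.0, 0.001]
ft_force: [0.3, 0.3, -0.0]
finger_gap: 0.001
gripper_force: 0.0
```

>>> {"op": "carry_out", "data": {"increments": [{"jaw": 1,"linear": [0,0,0.02],"delta_rot": [0,0,0]},{"jaw": 1,"linear": [0,0,0.03],"delta_rot": [0,0,0]},{"jaw": 1,"linear": [0,0,0.04],"delta_rot": [0,0,0]},{"jaw": 1,"linear": [0,0,0.046],"delta_rot": [0,0,0]},{"jaw": 1,"linear": [0,0,0.046],"delta_rot": [0,0,0]}]}}

```text
clock: 4.75
eef_pos: [0.51, 0.0902, 0.079]
orientation: [0.054, 0.999, 0.0, -0.0]
ft_force: [-0.3, -0.3, 0.6]
finger_gap: 0.0006
gripper_force: 0.0
```

>>> {"op": "carry_out", "data": {"increments": [{"jaw": 1,"linear": [0,0,0.005],"delta_rot": [0,0,0]},{"jaw": 1,"linear": [0,0,0.005],"delta_rot": [0,0,0]}]}}

```text
clock: 4.95
eef_pos: [0.51, 0.0902, 0.0787]
orientation: [0.054, 0.999, 0.0, 0.0]
ft_force: [-0.6, 1.4, 0.9]
finger_gap: 0.0002
gripper_force: 0.9
```

>>> {"op": "carry_out", "data": {"increments": [{"jaw": 1,"linear": [0,0,0.005],"delta_rot": [0,0,0]},{"jaw": 1,"linear": [0,0,0.005],"delta_rot": [0,0,0]}]}}

```text
clock: 5.15
eef_pos: [0.51, 0.0901, 0.0781]
orientation: [0.054, 0.999, 0.0, 0.0]
ft_force: [-0.2, 2.0, 3.7]
finger_gap: 0.0005
gripper_force: 1.5
```

>>> {"op": "carry_out", "data": {"increments": [{"jaw": 1,"linear": [0,0,0.005],"delta_rot": [0,0,0]},{"jaw": 1,"linear": [0,0,0.005],"delta_rot": [0,0,0]}]}}

```text
clock: 5.35
eef_pos: [0.5101, 0.0901, 0.0776]
orientation: [0.054, 0.999, 0.0, 0.0]
ft_force: [-0.5, 3.0, 3.3]
finger_gap: 0.0005
gripper_force: 1.6
```

Inlay 2 gives: z keeps dropping at about 3 N. I'll press it in.

>>> {"op": "carry_out", "data": {"increments": [{"jaw": 1,"linear": [0,0,0.007],"delta_rot": [0,0,0]},{"jaw": 1,"linear": [0,0,0.014],"delta_rot": [0,0,0]},{"jaw": 1,"linear": [0,0,0.02],"delta_rot": [0,0,0]},{"jaw": 1,"linear": [0,0,0.02],"delta_rot": [0,0,0]}]}}

```text
clock: 5.75
eef_pos: [0.51, 0.09, 0.0754]
orientation: [0.054, 0.999, 0.0, 0.0]
ft_force: [-0.9, 2.1, 3.6]
finger_gap: 0.0007
gripper_force: 1.8
```

>>> {"op": "carry_out", "data": {"increments": [{"jaw": 1,"linear": [0,0,0.006],"delta_rot": [0,0,0]},{"jaw": 1,"linear": [0,0,0.01],"delta_rot": [0,0,0]},{"jaw": 1,"linear": [0,0,0.01],"delta_rot": [0,0,0]}]}}

```text
clock: 6.05
eef_pos: [0.51, 0.0899, 0.0745]
orientation: [0.054, 0.999, 0.0, 0.0]
ft_force: [-0.1, 0.7, 5.1]
finger_gap: 0.0005
gripper_force: 2.1
```

Run:
```python
from h import *
for i in range(4): s=manip.snapshot("scene")
cv2.imwrite("pics/s2.png",s["img"]);print(manip.get_state()["clock"])
```

```text
6.25
```

View pics/s2.png

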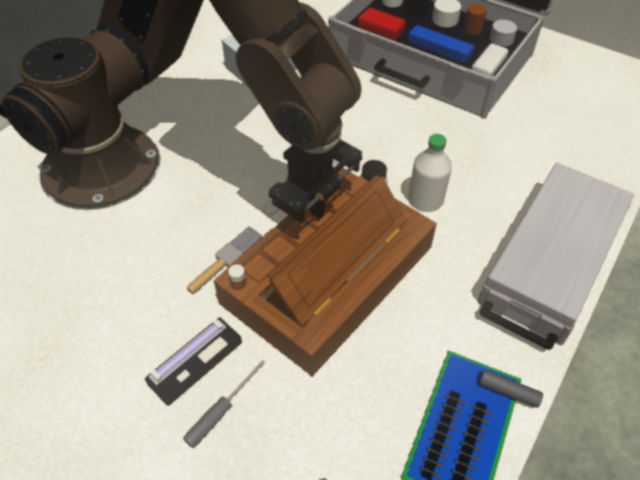

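Scene picture: the hatch has sprung up, leaning towards the robot with its free edge at about (335,215), and the kit is undisturbed. I'll rise to fingertip height 0.155 and centre on the hatch. Then I'll push its edge back.

>>> {"op": "carry_out", "data": {"increments": [{"jaw": 1,"linear": [0,0,-0.2],"delta_rot": [0,0,0]},{"jaw": 1,"linear": [0,0,-0.5],"delta_rot": [0,0,0]},{"jaw": 1,"linear": [0,-0.2,-0.81],"delta_rot": [0,0,0]},{"jaw": 1,"linear": [0,-0.54,-0.81],"delta_rot": [0,0,0]},{"jaw": 1,"linear": [0,-0.54,-0.81],"delta_rot": [0,0,0]}]}}

```text
clock: 6.75
eef_pos: [0.5039, 0.034, 0.1561]
orientation: [0.055, 0.998, -0.0, 0.0]
ft_force: [-0.4, 0.2, -0.4]
finger_gap: 0.0008
gripper_force: 0.0
```

>>> {"op": "carry_out", "data": {"increments": [{"jaw": 1,"linear": [-0.2,0,0],"delta_rot": [0,0,0]},{"jaw": 1,"linear": [-0.4,0,0],"delta_rot": [0,0,0]},{"jaw": 1,"linear": [-0.5,0,0],"delta_rot": [0,0,0]},{"jaw": 1,"linear": [-0.58,0,0],"delta_rot": [0,0,0]},{"jaw": 1,"linear": [-0.58,0,0],"delta_rot": [0,0,0]}]}}

```text
clock: 7.25
eef_pos: [0.562, 0.0302, 0.155]
orientation: [0.054, 0.999, 0.0, -0.0]
ft_force: [0.6, 0.2, 0.6]
finger_gap: 0.0005
gripper_force: 0.0
```

>>> {"op": "carry_out", "data": {"increments": [{"jaw": 1,"linear": [-0.05,0,0],"delta_rot": [0,0,0]},{"jaw": 1,"linear": [-0.11,0,0],"delta_rot": [0,0,0]},{"jaw": 1,"linear": [-0.17,0,0],"delta_rot": [0,0,0]},{"jaw": 1,"linear": [-0.23,0,0],"delta_rot": [0,0,0]},{"jaw": 1,"linear": [-0.28,0,0],"delta_rot": [0,0,0]}]}}

```text
clock: 7.75
eef_pos: [0.5901, 0.027, 0.1556]
orientation: [0.054, 0.999, 0.0, 0.0]
ft_force: [-0.9, 0.4, 1.8]
finger_gap: 0.0004
gripper_force: 0.7
```

>>> {"op": "carry_out", "data": {"increments": [{"jaw": 1,"linear": [-0.06,0,0],"delta_rot": [0,0,0]},{"jaw": 1,"linear": [-0.12,0,0],"delta_rot": [0,0,0]},{"jaw": 1,"linear": [-0.18,0,0],"delta_rot": [0,0,0]},{"jaw": 1,"linear": [-0.24,0,0],"delta_rot": [0,0,0]},{"jaw": 1,"linear": [-0.3,0,0],"delta_rot": [0,0,0]}]}}

```text
clock: 8.25
eef_pos: [0.6201, 0.0237, 0.1555]
orientation: [0.054, 0.999, 0.0, 0.0]
ft_force: [-1.9, 0.5, 1.1]
finger_gap: 0.0007
gripper_force: 0.6
```

>>> {"op": "carry_out", "data": {"increments": [{"jaw": 1,"linear": [-0.05,0,0],"delta_rot": [0,0,0]},{"jaw": 1,"linear": [-0.1,0,0],"delta_rot": [0,0,0]},{"jaw": 1,"linear": [-0.14,0,0],"delta_rot": [0,0,0]},{"jaw": 1,"linear": [-0.18,0,0],"delta_rot": [0,0,0]},{"jaw": 1,"linear": [-0.18,0,0],"delta_rot": [0,0,0]}]}}

```text
clock: 8.75
eef_pos: [0.6379, 0.0218, 0.1555]
orientation: [0.054, 0.999, 0.0, 0.0]
ft_force: [-0.5, -0.2, 0.1]
finger_gap: 0.0003
gripper_force: 0.0
```

Run:
```python
from h import *
for i in range(3): s=manip.snapshot("scene")
cv2.imwrite("pics/s3.png",s["img"]);print(manip.get_state()["ft_force"])
```

```text
[0.22572766 0.19472915 0.23392708]
```

View pics/s3.png

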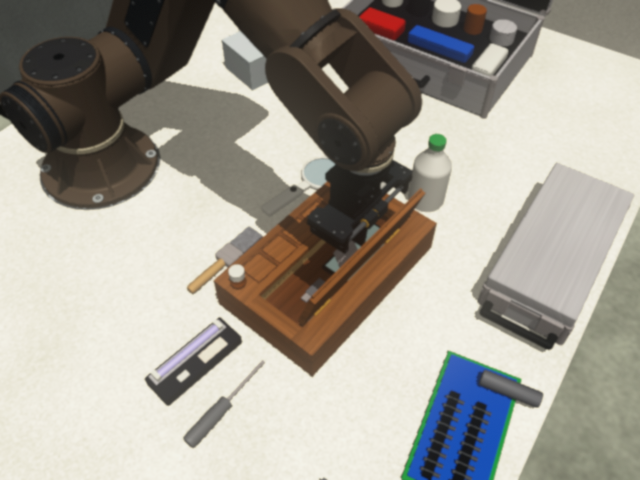

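Scene picture: the hatch stands past upright, with its edge running from about (312,300) to (422,195). The contact force has gone to zero, so it has fallen onto its stop. I'll back off and check.

>>> {"op": "carry_out", "data": {"increments": [{"jaw": 1,"linear": [0.2,0,0],"delta_rot": [0,0,0]},{"jaw": 1,"linear": [0.5,0,0],"delta_rot": [0,0,0]},{"jaw": 1,"linear": [0.8,0,0],"delta_rot": [0,0,0]},{"jaw": 1,"linear": [1,0,0],"delta_rot": [0,0,0]},{"jaw": 1,"linear": [1,0,0],"delta_rot": [0,0,0]}]}}

```text
clock: 9.4
eef_pos: [0.5359, 0.033, 0.1559]
orientation: [0.054, 0.999, 0.0, -0.0]
ft_force: [0.5, 1.0, 0.2]
finger_gap: 0.0005
gripper_force: 0.0
```

>>> {"op": "carry_out", "data": {"increments": [{"jaw": 1,"linear": [0.2,0,-0.3],"delta_rot": [0,0,0]},{"jaw": 1,"linear": [0.4,0,-0.6],"delta_rot": [0,0,0]},{"jaw": 1,"linear": [0.6,0,-0.9],"delta_rot": [0,0,0]},{"jaw": 1,"linear": [0.7,0,-1],"delta_rot": [0,0,0]},{"jaw": 1,"linear": [0.7,0,-1],"delta_rot": [0,0,0]}]}}

```text
clock: 9.9
eef_pos: [0.4686, 0.0403, 0.2568]
orientation: [0.054, 0.999, 0.0, 0.002]
ft_force: [-0.3, 0.0, 0.5]
finger_gap: 0.0007
gripper_force: 0.0
```

Run:
```python
from h import *
for i in range(10): s=manip.snapshot("scene")
cv2.imwrite("pics/s4.png",s["img"]);print(manip.get_state()["ft_force"])
```

```text
[-0.19065184 -0.66777641 -0.55579308]
```

View pics/s4.png

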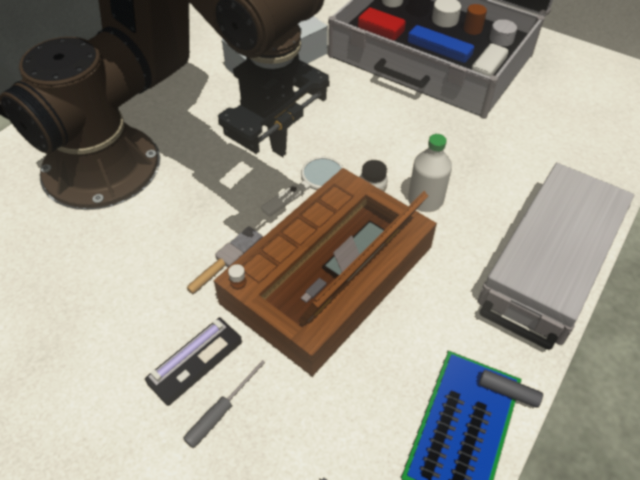

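The hatch rests open on its stop, with its edge running from (315,305) to (425,197). The kit hasn't moved and the arm is clear.

```bash
python3 -c "
from plant import manip
print(manip.job_done())"
```

```text
the job is handed in; nothing more can be done
None
```

Inlay 2 was the push plate: I pressed it in, pushed the sprung hatch back until it rested open on its stop, came away with the kit undisturbed, and handed the job in; feeling solid inlay 1 peaked at about 16 N, firmer than I intended.

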